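# Seat the tube bar of the filling jig against its rail and stop

### The arm

A 7-joint arm with a two-finger parallel gripper is mounted at the origin on the work surface. World frame = base frame: x ahead of the robot, y to its left, z up, the work surface at z = 0. Lengths are in m, angles in rad, forces in N, time in s.
With the tool pointing down it reaches from about 0.35 to 0.775 m from the base axis. Payload 3.1 kg.
Tool frame: the origin (TCP) lies at the very end of the fingers, on their centre line; the grasp point (between the pads) lies 19 mm behind it (env.tcp_to_grasp is the distance from the TCP to the grasp point, in m); z points along the fingers, y is the line along which they close (so a half turn about z gives the same grasp; the last joint's range is limited). The gripper opens to 85 mm and grips with 20 to 120 N. Pads are 22 mm wide; open, the fingers measure 114 mm over their backs; the gripper's body (76 mm by 85 mm) begins 54 mm behind the grasp point. The pads swing forward as they close: fully open they stand 13 mm farther back than shut.
Start: joints at [1.262, 0.311, 0.014, 1.512, -0.004, 1.319, -0.027], TCP at [0.145, -0.531, 0.231] pointing down, gripper open.
Joint ranges: [-2.7, 2.7], [-0.3, 1.91], [-1.27, 1.3], [0.12, 2.57], [-1.44, 4.58], [0.2, 2.03], [-3.05, 3.05]. Speed limits (rad/s): [2.79, 2.79, 3.14, 3.14, 3.14, 3.14, 3.14].

### API

Orientations are given as a unit quaternion [x, y, z, w].
In Python, from bench import sensors, camera, env, find_in, masks_of gives the robot as it stands.
- The arm moves only by the tool step_arm, never from a script. Its argument "plan" is one flat list of numbers, 5 for each row, row after row: the gripper's target within -1 to 1 (shut at 1, half-way at 0, fully open at -1), then the shift along the tool's x, y, z normalised to -1 to 1, where 1 is 0.5 m, then the turn about the tool's z normalised to -1 to 1, where 1 is 30 degrees. A call has 1 to 5 rows; each row is the pose to reach, as a shift and turn from the pose commanded when the call began, along the tool's axes at that moment; what a row does not reach only later rows make up. A row lasts 1/8 s, in which the tool goes at most 62.5 mm and 10.7 degrees, less where a joint would pass 70% of its speed; a pose out of reach is approached as far as the arm can. A call with a number of a shift or a turn outside -1 to 1 is refused whole. A call with a gripper value outside its range is refused whole. The fingers move at their own pace and stop on an object; "squeeze" is the grip in N (left out, the last holds). Time passes only in rows, so rows that repeat a pose let the fingers close. It gives the time, the measured TCP pose, the force, the opening and the grip force at its end, in the units of the state.
- sensors.sense(): the state, without advancing time (a new reading comes with each control period).
- camera(name): name is "scene" or "top"; returns a dict with "color" (480x640x3 uint8, red, green, blue), "fx", "fy", "cx", "cy" (pixels), "extrinsics" (4x4, takes a point from camera to world coordinates). Camera axes: x right, y up, looking along -z (the intrinsics and any distortion apply to the point x, -y, -z); pixel columns grow to the right and rows downward; lengths in m; the calibration is good to about 2 mm. A picture is of the moment at which its call begins. There is no depth.
- env.finish_job(): hands the job in; it is judged then, once.
Trained networks look in the newest picture that a camera, given by its name, has taken for a name from the list of things; names that differ only in an ending like _2 or _b are one class to them, and where a whole thing is asked for, a point or a joint stands for the part that bears it (a point fixed in the world has none). Each returns a list of dicts, best first, with "confidence" (0 to 1); they miss things now and then, are a little off and sometimes report something else, mostly with a low value. They report only what shows in the picture. A call takes as long as a camera call.
- find_in(camera, label): "position" ([x, y, z] in m, in world coordinates, good to about 4 mm: the middle of the surface that is visible of it).
- masks_of(camera, label): "mask" (480x640 bool, what is visible of it).
The state is a dict: "clock": time; "joint_pos": joint angles; "qd": joint speeds; "joint_torque": joint torques, N m; "eef_pos": TCP position; "orientation": TCP orientation; "force": force on the tool from outside, world axes, zero at the start; "wrist_torque": the same for the moment, N m; "gripper_width": finger opening in m; "gripper_force": force on a finger pad.
Only numpy, scipy, OpenCV 4.12 (cv2) and the standard library are available. Lean on these libraries where they do the work, as an engineer would, in place of code of your own. Each camera call takes 0.05 s, during which the arm holds its last target. There are 200 camera calls.

### The job

Seat the brass tube bar of the jig by pushing it across the grey plate, never lifting it: press its red half and then its plain half home against the steel rail (meet it slowly, push with about 15 N for half a second each, never over 25 N on the rail), and go on pressing at one half or the other until it lies flush along the rail. Then slide it along the rail by its plain end until the red end bears on the black stop (again slowly, about 15 N for half a second, never over 25 N), still flush with the rail, and let go. Leave the two jars and the stirrer where they are.

Things in the scene. Friction and masses are not known exactly. Their poses are not given: they have to be found in the camera images.
- bar: Loose brass-coloured tube bar, one red end, six dark tube seats on top; hollow, 0.35 to 0.6 kg: 40 mm wide (x), 260 long (y), 25 high (z). Origin: centre of its underside, on the plate, 10 mm above the work surface. +y points to the red end, +x is the side for the rail; it starts 20 to 110 mm short of the rail, turned up to 0.25 rad. Its drag on the plate, 2 to 7 N, varies and takes that much off the push.
- plate: Fixed grey base plate of the jig, 260 (x) by 470 (y) by 10 mm thick. Origin: centre of its underside, on the work surface; its x axis points away from the robot, square to the rail.
- rail: Fixed bright steel rail on the far part of the plate, 20 (x) by 400 (y) by 30 mm high, axes as the plate's. Origin: centre of its underside, on the plate. The face for the bar is its -x face, 10 mm from the origin; the seated bar's +x side touches it. Rigid: the force jumps if the bar is driven into it faster than about 20 mm/s.
- stop: Fixed black stop block on the robot side of the rail at its +y end, 40 (x) by 20 (y) by 30 mm high, axes as the plate's. Origin: centre of its underside, on the plate. The red end of the bar must meet its -y face, 10 mm from the origin. Rigid. The bar starts some 35 to 100 mm short of it.
- bar_face_red (a point): Point on the bar's +x (rail) side, 5 mm from its red end, at mid height. Pushing one half of the bar home tends to swing the other end a little off the rail, least when pushed 50 to 80 mm from the middle.
- bar_face_plain (a point): Point on the bar's +x (rail) side, 5 mm from its plain end, at mid height.
- bar_end_red (a point): Centre of the bar's red end face (its +y end), at mid height.
- jar_big: Bystander: white jar with a red lid, 76 mm across, 65 mm high, standing left of the plate. Origin: centre of its underside.
- jar_small: Bystander: white labelled jar with a red lid, 52 mm across, 75 mm high, standing left of the plate. Origin: centre of its underside.
- stirrer: Bystander: brass stirrer shaft, 160 mm long (x), 16 mm high, with a white 34 mm wide foot, lying right of the plate. Origin: middle of its underside.

How it is judged:
By the outcome, as a careful person would: the job done as asked, in the order asked, and still so for the second after the job is handed in, with the robot touching nothing.
It also fails if it takes over 72 s, if anything falls off the work surface, if the arm or the gripper's body presses on something with over 40 N, if the wrist force passes 120 N, or if a joint passes its speed limit or range.

## Working session

There is one attempt and no reset: what is moved stays moved. The work goes in short steps, Python scripts to look and compute and a tool call to move; the robot and the scene stay as the last step left them, time stands still between calls to the robot, and variables do not carry over. Pictures are saved under pics/ and viewed, at most 10 in all, crops included, and the job is handed in when it is done.

Besides the shell and the picture viewer there is one more tool, called after "Request:" in YAML: its name, and indented under it one key for each argument. step_arm: Moves the arm, as the interface text tells. Its arguments: {"type":"object","properties":{"plan":{"type":"array","items":{"type":"number","minimum":-1,"maximum":1}},"squeeze":{"type":"number"}},"required":["plan"]}

```bash
mkdir -p pics; ls; cat > h.py <<'E'
import numpy as np, cv2
from bench import sensors, camera, env, find_in, masks_of
def snap(n,f=None):
    c=camera(n)
    if f: cv2.imwrite('pics/'+f,c['color'][:,:,::-1])
    return c
def pix2w(c,uv,z):
    uv=np.atleast_2d(uv).astype(float)
    d=np.c_[(uv[:,0]-c['cx'])/c['fx'],-(uv[:,1]-c['cy'])/c['fy'],-np.ones(len(uv))]
    E=np.array(c['extrinsics']); d=d@E[:3,:3].T; o=E[:3,3]
    return o+d*((z-o[2])/d[:,2])[:,None]
E
python3 - <<'E'
from h import *
s=sensors.sense(); print({k:np.round(v,3) for k,v in s.items()})
for n in ('top','scene'):
    c=snap(n,n+'0.png'); print([k for k in c], np.round(c['extrinsics'],3).tolist(), c['fx'])
    for l in ('bar','plate','rail','stop','bar_face_red','bar_face_plain','bar_end_red','jar_big','jar_small','stirrer'):
        print(n,l,[(np.round(r['position'],3).tolist(),round(r['confidence'],2)) for r in find_in(n,l)[:2]])
E
```

```text
pics
{'clock': np.float64(0.0), 'joint_pos': array([ 1.262,  0.312,  0.014,  1.513, -0.004,  1.319, -0.027]), 'qd': array([-0.001,  0.001,  0.001, -0.   , -0.   , -0.   , -0.001]), 'joint_torque': array([-0.0000e+00, -3.7992e+01,  1.4600e-01, -2.3059e+01,  1.2000e-02,
        1.3000e-02,  0.0000e+00]), 'eef_pos': array([ 0.145, -0.53 ,  0.23 ]), 'orientation': array([ 0.991,  0.133, -0.   , -0.001]), 'force': array([ 0.091, -0.127,  0.081]), 'wrist_torque': array([-0.011, -0.004,  0.033]), 'gripper_force': np.float64(0.0), 'gripper_width': np.float64(0.086)}
['color', 'fx', 'fy', 'cx', 'cy', 'extrinsics'] [[0.004, 0.998, -0.062, 0.484], [-1.0, 0.004, -0.001, 0.02], [-0.001, 0.062, 0.998, 1.089], [0.0, 0.0, 0.0, 1.0]] 489.438443109175
top bar [([0.571, -0.034, 0.036], 0.73)]
top plate [([0.554, 0.017, 0.007], 0.77)]
top rail [([0.648, 0.016, 0.038], 0.73)]
top stop [([0.592, 0.19, 0.04], 0.73), ([0.571, -0.035, 0.038], 0.5)]
top bar_face_red [([0.575, -0.033, 0.038], 0.75)]
top bar_face_plain [([0.571, -0.036, 0.036], 0.81)]
top bar_end_red [([0.572, -0.031, 0.035], 0.61)]
top jar_big [([0.564, 0.338, 0.061], 0.76)]
top jar_small [([0.429, 0.278, 0.074], 0.57)]
top stirrer [([0.572, -0.333, 0.008], 0.68), ([0.562, 0.338, 0.061], 0.54)]
['color', 'fx', 'fy', 'cx', 'cy', 'extrinsics'] [[0.215, -0.737, 0.641, 1.375], [0.977, 0.174, -0.127, -0.146], [-0.017, 0.654, 0.757, 0.987], [0.0, 0.0, 0.0, 1.0]] 622.3377957597551
scene bar []
scene plate [([0.591, 0.0, 0.01], 0.84), ([0.661, 0.009, 0.037], 0.46)]
scene rail [([0.659, 0.006, 0.039], 0.91)]
scene stop [([0.597, 0.19, 0.039], 0.51)]
scene bar_face_red [([0.585, -0.042, 0.036], 0.97)]
scene bar_face_plain [([0.581, -0.038, 0.036], 0.86)]
scene bar_end_red [([0.588, -0.04, 0.032], 0.86)]
scene jar_big [([0.586, 0.344, 0.054], 0.58), ([0.661, 0.007, 0.035], 0.55)]
scene jar_small [([0.446, 0.282, 0.048], 0.74)]
scene stirrer [([0.589, -0.331, 0.012], 0.71)]
```

```bash
cat >> h.py <<'E'
def corners(m,c,z):
    r=cv2.minAreaRect(np.argwhere(m)[:,::-1].astype(np.float32))
    return pix2w(c,cv2.boxPoints(r),z)
E
python3 - <<'E'
from h import *
c=snap('top')
for l,z in (('bar',.035),('rail',.04),('stop',.04),('plate',.01)):
    m=masks_of('top',l)[0]['mask']; p=corners(m,c,z); print(l,m.sum(),np.round(p,4)[:,:2].tolist())
E
```

```text
bar 2186 [[0.5631, 0.0947], [0.622, -0.1573], [0.5821, -0.1661], [0.5235, 0.0853]]
rail 2053 [[0.6336, 0.2184], [0.6933, -0.1773], [0.6663, -0.181], [0.6068, 0.2141]]
stop 187 [[0.6129, 0.2009], [0.613, 0.1793], [0.5741, 0.1788], [0.574, 0.2003]]
plate 22887 [[0.6569, 0.2625], [0.7278, -0.2124], [0.4662, -0.2471], [0.3973, 0.2208]]
```

View pics/top0.png

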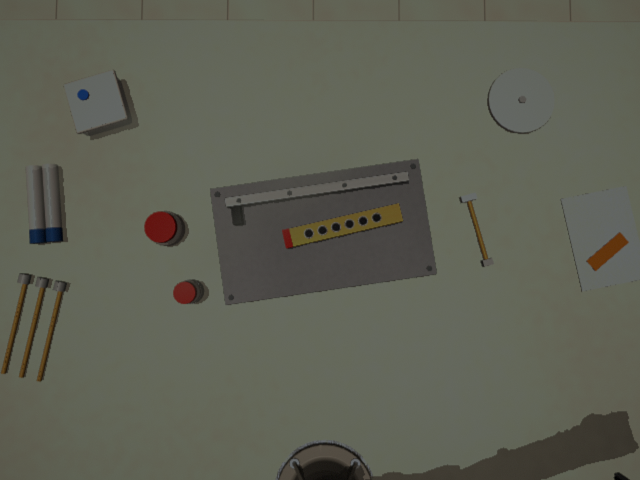

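The plate sits mid-picture, with the rail running (225,202)–(410,178). The stop is at (238,215). The bar runs from its red end at (288,238) to (402,212), about 58 mm short of the rail and turned about 0.08 rad from it. The rail's yaw is about 0.149 rad, and the jars and stirrer are well clear. First I'll travel and align the tool with the rail.

Request:
step_arm:
  plan: [0,0.488,-0.376,0,0.226,0,0.488,-0.376,0,0.226,0,0.488,-0.376,0,0.226,0,0.488,-0.376,0,0.226,0,0.488,-0.376,0,0.226]
  squeeze: 20

```text
clock: 1.98
eef_pos: [0.3321, -0.283, 0.2317]
orientation: [0.997, 0.075, 0.0, 0.0]
force: [0.8, -1.6, 0.6]
gripper_width: 0.043
gripper_force: 0.0
```

Request:
step_arm:
  plan: [0,0.44,-0.43,0.22,0,0,0.44,-0.43,0.22,0,0,0.44,-0.43,0.22,0,0,0.44,-0.43,0.22,0,0,0.44,-0.43,0.22,0]

```text
clock: 2.6
eef_pos: [0.5098, -0.0492, 0.1257]
orientation: [0.997, 0.074, 0.001, 0.0]
force: [0.7, -0.9, 0.9]
gripper_width: 0.0426
gripper_force: 0.0
```

Request:
step_arm:
  plan: [0,0,0,0,0,0,0,0,0,0]

```text
clock: 2.85
eef_pos: [0.5083, -0.0508, 0.1259]
orientation: [0.997, 0.074, -0.0, 0.0]
force: [0.8, -1.5, -0.0]
gripper_width: 0.0425
gripper_force: 0.0
```

```bash
cat >> h.py <<'E'
A=.149; R=np.array([[np.cos(A),np.sin(A)],[-np.sin(A),np.cos(A)]])
def st():
    s=sensors.sense(); p=s['eef_pos']; f=s['force']
    print('t',round(float(s['clock']),2),'XY',np.round(R@p[:2],4),'z',round(p[2],4),'F',np.round(R@f[:2],1),round(f[2],1))
def look():
    c=snap('top')
    for l,z in (('bar',.035),('rail',.04),('stop',.04)):
        m=masks_of('top',l)
        if m: print(l,m[0]['mask'].sum(),np.round(corners(m[0]['mask'],c,z)[:,:2]@R.T,4).tolist())
E
python3 -c "
from h import *
st();snap('top','a.png');snap('scene','b.png')"
```

```text
t 2.85 XY [ 0.4951 -0.1257] z 0.1259 F [ 0.6 -1.6] -0.0
```

View pics/b.png

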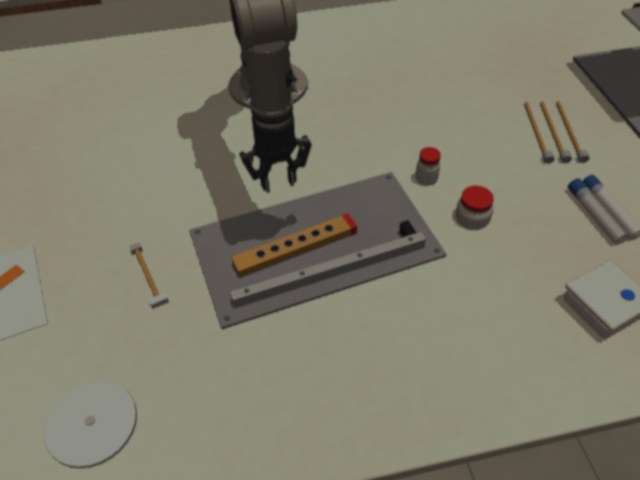

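The scene view shows the gripper at (278,180) behind the middle of the bar, which runs (235,260)–(355,222). The stop is at (407,230). Next I'll descend behind the bar.

Request:
step_arm:
  plan: [0,0,-0.02,0.1,0,0,0,-0.02,0.19,0,0,0,-0.02,0.226,0,0,0.02,-0.02,0.226,0,0,0.03,-0.02,0.226,0]

```text
clock: 3.58
eef_pos: [0.5242, -0.0391, 0.0147]
orientation: [0.997, 0.073, 0.002, 0.0]
force: [-0.0, -0.3, 0.3]
gripper_width: 0.0429
gripper_force: 0.0
```

```bash
python3 -c "
from h import *
st()"
```

```text
t 3.58 XY [ 0.5126 -0.1165] z 0.0147 F [-0.1 -0.3] 0.3
```

Request:
step_arm:
  plan: [0,0.022,0,0,0,0,0.044,0,0,0,0,0.066,0,0,0,0,0.088,0,0,0,0,0.11,0,0,0]

```text
clock: 4.2
eef_pos: [0.5765, -0.0302, 0.0129]
orientation: [0.997, 0.074, -0.001, 0.0]
force: [-4.4, -0.1, 2.8]
gripper_width: 0.0427
gripper_force: 1.8
```

```bash
python3 -c "
from h import *
st();look()"
```

```text
t 4.2 XY [ 0.5657 -0.1154] z 0.0129 F [-4.3  0.6] 2.8
rail 1283 [[0.6571, 0.1219], [0.6572, -0.278], [0.6332, -0.2776], [0.6332, 0.1216]]
stop 207 [[0.6365, 0.1127], [0.637, 0.0893], [0.5943, 0.0881], [0.5938, 0.1114]]
```

Request:
step_arm:
  plan: [0,0.007,0,0,0,0,0.014,0,0,0,0,0.02,0,0,0,0,0.02,0,0,0,0,-0.03,0,0,0]

```text
clock: 5.03
eef_pos: [0.5643, -0.0315, 0.0136]
orientation: [0.997, 0.074, 0.003, -0.0]
force: [-1.1, -0.3, -0.5]
gripper_width: 0.0429
gripper_force: 0.0
```

```bash
python3 -c "
from h import *
st();snap('scene','c.png');
import cv2
im=cv2.imread('pics/c.png')[170:330,170:460]; cv2.imwrite('pics/d.png',cv2.resize(im,None,fx=2.7,fy=2.7,interpolation=2))"
```

```text
t 5.03 XY [ 0.5534 -0.1149] z 0.0136 F [-1.2 -0.1] -0.5
```

View pics/d.png

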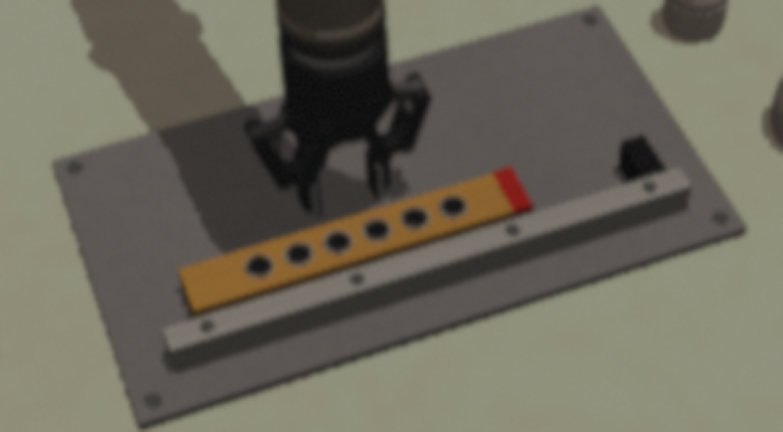

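The bar is now parallel to the rail within a small gap, and the fingers are just behind it. I'll shut the gripper and shift to the red half.

Request:
step_arm:
  plan: [1,0,-0.06,-0.003,0,1,0,-0.12,-0.003,0,1,0.01,-0.125,-0.003,0,1,0.02,-0.125,-0.003,0,1,0.03,-0.125,-0.003,0]

```text
clock: 5.7
eef_pos: [0.5681, 0.03, 0.0145]
orientation: [0.997, 0.073, 0.0, 0.001]
force: [0.0, -0.1, -0.1]
gripper_width: -0.0004
gripper_force: 0.0
```

```bash
python3 -c "
from h import *
st();print(sensors.sense()['gripper_width'])"
```

```text
t 5.7 XY [ 0.5663 -0.0547] z 0.0145 F [ 0.  -0.1] -0.1
-0.0003962091909209132
```

Request:
step_arm:
  plan: [1,0.006,0,0,0,1,0.011,0,0,0,1,0.015,0,0,0,1,0.019,0,0,0,1,0.023,0,0,0]

```text
clock: 6.32
eef_pos: [0.5777, 0.0334, 0.0145]
orientation: [0.997, 0.074, -0.001, 0.0]
force: [-2.4, 0.0, 2.0]
gripper_width: -0.0003
gripper_force: 1.3
```

Request:
step_arm:
  plan: [1,0.003,0,0,0,1,0.006,0,0,0,1,0.009,0,0,0,1,0.012,0,0,0]

```text
clock: 6.82
eef_pos: [0.5844, 0.0345, 0.0144]
orientation: [0.997, 0.074, -0.0, -0.0]
force: [-1.6, -0.1, 0.1]
gripper_width: -0.0
gripper_force: 0.7
```

```bash
python3 -c "
from h import *
st()"
```

```text
t 6.83 XY [ 0.583  -0.0527] z 0.0144 F [-1.6  0.1] 0.1
```

Request:
step_arm:
  plan: [1,0.002,0,0,0,1,0.004,0,0,0,1,0.006,0,0,0,1,0.008,0,0,0]

```text
clock: 7.32
eef_pos: [0.5851, 0.0345, 0.0143]
orientation: [0.997, 0.074, -0.003, 0.0]
force: [-9.1, -0.5, 6.1]
gripper_width: 0.0001
gripper_force: 4.7
```

```bash
python3 -c "
from h import *
st()"
```

```text
t 7.33 XY [ 0.5838 -0.0527] z 0.0143 F [-9.1  0.9] 6.1
```

Request:
step_arm:
  plan: [1,0.001,0,0,0,1,0.002,0,0,0,1,0.003,0,0,0,1,0.004,0,0,0]

```text
clock: 7.82
eef_pos: [0.5866, 0.0339, 0.0143]
orientation: [0.997, 0.074, -0.004, 0.001]
force: [-8.9, -1.3, 7.5]
gripper_width: 0.0001
gripper_force: 4.9
```

```bash
python3 -c "
from h import *
st()"
```

```text
t 7.83 XY [ 0.5852 -0.0536] z 0.0143 F [-9.  0.] 7.5
```

Request:
step_arm:
  plan: [1,0.001,0,-0.001,0,1,0.002,0,-0.002,0,1,0.003,0,-0.002,0,1,0.004,0,-0.002,0]

```text
clock: 8.32
eef_pos: [0.588, 0.0332, 0.0144]
orientation: [0.997, 0.074, -0.005, 0.002]
force: [-8.5, -3.4, 4.0]
gripper_width: 0.0001
gripper_force: 4.8
```

```bash
python3 -c "
from h import *
st();snap('scene','e.png');
import cv2
im=cv2.imread('pics/e.png')[190:320,210:450]; cv2.imwrite('pics/f.png',cv2.resize(im,None,fx=3.3,fy=3.3,interpolation=2))"
```

```text
t 8.32 XY [ 0.5864 -0.0545] z 0.0144 F [-8.9 -2.1] 4.0
```

View pics/f.png

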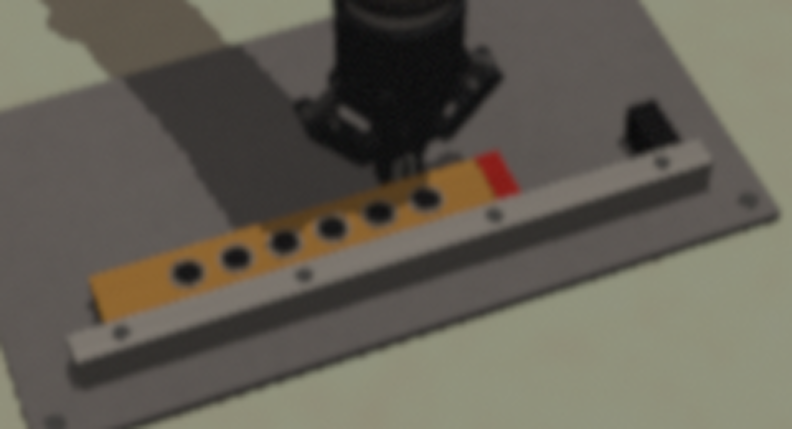

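The bar is within a few mm of the rail at both ends: red end at (505,185), plain end at (100,310). I'll keep pressing the red half slowly.

Request:
step_arm:
  plan: [1,0.002,0,0,0,1,0.004,0,0,0,1,0.005,0,0,0,1,0.006,0,0,0]

```text
clock: 8.88
eef_pos: [0.588, 0.0332, 0.0144]
orientation: [0.997, 0.074, -0.008, 0.002]
force: [-15.0, -3.3, 9.6]
gripper_width: 0.0003
gripper_force: 7.8
```

```bash
python3 -c "
from h import *
st()"
```

```text
t 8.88 XY [ 0.5864 -0.0545] z 0.0144 F [-15.3  -1. ] 9.6
```

Request:
step_arm:
  plan: [1,0.002,0,0,0,1,0.004,0,0,0,1,0.005,0,0,0,1,0.005,0,0,0,1,0.005,0,0,0]

```text
clock: 9.5
eef_pos: [0.5879, 0.0331, 0.0144]
orientation: [0.997, 0.074, -0.011, 0.002]
force: [-18.7, -4.0, 14.2]
gripper_width: -0.0
gripper_force: 10.1
```

```bash
python3 -c "
from h import *
st()"
```

```text
t 9.5 XY [ 0.5863 -0.0545] z 0.0144 F [-19.1  -1.2] 14.2
```

Request:
step_arm:
  plan: [1,0.001,0,0,0,1,0.001,0,0,0,1,0.001,0,0,0,1,0.001,0,0,0,1,0.001,0,0,0]

```text
clock: 10.12
eef_pos: [0.5879, 0.0331, 0.0144]
orientation: [0.997, 0.074, -0.011, 0.003]
force: [-18.7, -4.2, 14.9]
gripper_width: -0.0001
gripper_force: 10.6
```

```bash
python3 -c "
from h import *
st()"
```

```text
t 10.12 XY [ 0.5863 -0.0545] z 0.0144 F [-19.1  -1.4] 14.9
```

Request:
step_arm:
  plan: [1,-0.06,0,0,0,1,-0.06,0.1,0,0,1,-0.06,0.2,0,0,1,-0.06,0.26,0,0,1,-0.05,0.26,0,0]

```text
clock: 10.75
eef_pos: [0.594, -0.1016, 0.0159]
orientation: [0.998, 0.071, 0.001, 0.002]
force: [0.0, -0.2, 0.4]
gripper_width: -0.0001
gripper_force: 0.0
```

```bash
python3 -c "
from h import *
st()"
```

```text
t 10.75 XY [ 0.5724 -0.1886] z 0.0159 F [-0.  -0.2] 0.4
```

Request:
step_arm:
  plan: [1,0.003,0,0.002,0,1,0.006,0,0.002,0,1,0.009,0,0.002,0,1,0.012,0,0.002,0,1,0.015,0,0.002,0]

```text
clock: 11.38
eef_pos: [0.6002, -0.0945, 0.0146]
orientation: [0.997, 0.074, -0.0, 0.0]
force: [-0.6, -0.3, 0.5]
gripper_width: -0.0004
gripper_force: 0.0
```

Request:
step_arm:
  plan: [1,0.003,0,0,0,1,0.006,0,0,0,1,0.009,0,0,0,1,0.012,0,0,0]

```text
clock: 11.88
eef_pos: [0.6061, -0.0939, 0.0145]
orientation: [0.997, 0.074, -0.0, 0.0]
force: [1.2, -0.3, -0.6]
gripper_width: 0.0001
gripper_force: 0.0
```

```bash
python3 -c "
from h import *
st()"
```

```text
t 11.88 XY [ 0.5855 -0.1828] z 0.0145 F [ 1.1 -0.5] -0.6
```

Request:
step_arm:
  plan: [1,0.002,0,0,0,1,0.004,0,0,0,1,0.006,0,0,0,1,0.008,0,0,0,1,0.01,0,0,0]

```text
clock: 12.5
eef_pos: [0.6071, -0.0938, 0.014]
orientation: [0.997, 0.074, -0.004, 0.0]
force: [-9.0, -0.3, 7.6]
gripper_width: 0.0001
gripper_force: 4.8
```

```bash
python3 -c "
from h import *
st()"
```

```text
t 12.5 XY [ 0.5864 -0.1829] z 0.014 F [-9.   1.1] 7.6
```

Request:
step_arm:
  plan: [1,0.002,0,0,0,1,0.004,0,0,0,1,0.006,0,0,0,1,0.008,0,0,0,1,0.009,0,0,0]

```text
clock: 13.12
eef_pos: [0.6069, -0.0939, 0.0136]
orientation: [0.997, 0.074, -0.009, 0.0]
force: [-16.9, -1.5, 12.0]
gripper_width: -0.0005
gripper_force: 8.6
```

```bash
python3 -c "
from h import *
st()"
```

```text
t 13.12 XY [ 0.5863 -0.1829] z 0.0136 F [-16.9   1. ] 12.0
```

Request:
step_arm:
  plan: [1,0.001,0,0,0,1,0.002,0,0,0,1,0.002,0,0,0,1,0.002,0,0,0,1,0.002,0,0,0]

```text
clock: 13.75
eef_pos: [0.6069, -0.0939, 0.0136]
orientation: [0.997, 0.074, -0.01, 0.0]
force: [-18.1, -0.7, 13.9]
gripper_width: 0.0002
gripper_force: 9.3
```

Request:
step_arm:
  plan: [1,0,0,0,0,1,0,0,0,0]

```text
clock: 14.0
eef_pos: [0.6069, -0.0939, 0.0136]
orientation: [0.997, 0.074, -0.01, 0.0]
force: [-18.5, -1.1, 13.9]
gripper_width: 0.0002
gripper_force: 9.3
```

```bash
python3 -c "
from h import *
st()"
```

```text
t 14.0 XY [ 0.5862 -0.1829] z 0.0136 F [-18.5   1.6] 13.9
```

Request:
step_arm:
  plan: [1,-0.08,0,0,0,1,-0.1,0.05,-0.08,0,1,-0.1,0.15,-0.16,0,1,-0.1,0.24,-0.18,0,1,-0.1,0.26,-0.18,0]

```text
clock: 14.62
eef_pos: [0.5872, -0.2347, 0.1062]
orientation: [0.998, 0.071, 0.002, 0.003]
force: [-0.3, 0.3, -0.2]
gripper_width: -0.0001
gripper_force: 0.0
```

```bash
python3 -c "
from h import *
st();look()
snap('top','g.png')
im=cv2.imread('pics/g.png')[165:265,205:435]; cv2.imwrite('pics/k.png',cv2.resize(im,None,fx=3.4,fy=3.4,interpolation=2))"
```

```text
t 14.62 XY [ 0.5458 -0.3192] z 0.1062 F [-0.2  0.3] -0.2
bar 2305 [[0.6373, 0.0059], [0.6372, -0.2541], [0.5942, -0.2535], [0.5944, 0.0058]]
rail 1905 [[0.6577, 0.1223], [0.6595, -0.2776], [0.6338, -0.2774], [0.6321, 0.1219]]
stop 199 [[0.6381, 0.1074], [0.6346, 0.0839], [0.5939, 0.0895], [0.5974, 0.1129]]
```

View pics/k.png

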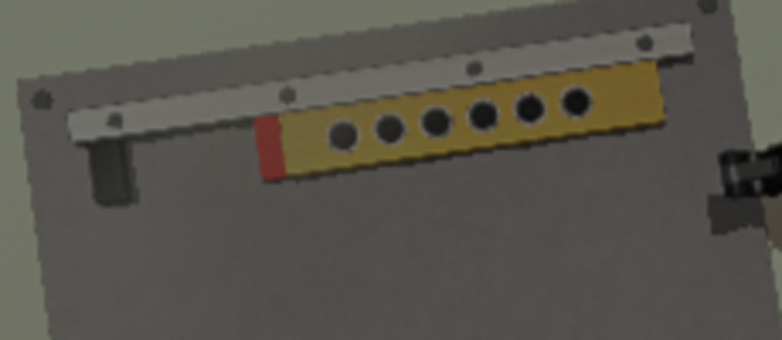

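The top view shows the bar flush along the rail: red end at (268,150), plain end at (660,90), and a gap to the stop at (112,170). Next I'll go down behind the plain end.

Request:
step_arm:
  plan: [1,0.1,-0.02,0,0,1,0.14,-0.04,0.06,0,1,0.14,-0.04,0.14,0,1,0.14,-0.04,0.183,0,1,0.14,-0.04,0.183,0]

```text
clock: 15.5
eef_pos: [0.6525, -0.1947, 0.0121]
orientation: [0.997, 0.076, -0.0, -0.001]
force: [-0.1, -0.8, 0.2]
gripper_width: 0.0003
gripper_force: 0.0
```

```bash
python3 -c "
from h import *
st()"
```

```text
t 15.5 XY [ 0.6164 -0.2894] z 0.0121 F [-0.2 -0.8] 0.2
```

Request:
step_arm:
  plan: [1,0,-0.02,-0.004,0,1,0,-0.035,-0.004,0,1,0,-0.045,-0.004,0,1,0,-0.06,-0.004,0,1,0,-0.075,-0.004,0]

```text
clock: 16.12
eef_pos: [0.6469, -0.1623, 0.0153]
orientation: [0.997, 0.074, 0.0, 0.001]
force: [0.7, -1.2, 0.6]
gripper_width: 0.0
gripper_force: 1.2
```

```bash
python3 -c "
from h import *
st()"
```

```text
t 16.12 XY [ 0.6156 -0.2566] z 0.0153 F [ 0.6 -1.3] 0.6
```

Request:
step_arm:
  plan: [1,0,-0.014,0,0,1,0,-0.028,0,0,1,0,-0.042,0,0,1,0,-0.056,0,0,1,0,-0.07,0,0]

```text
clock: 16.75
eef_pos: [0.6418, -0.1262, 0.0152]
orientation: [0.997, 0.074, 0.0, 0.0]
force: [1.0, -3.0, 1.9]
gripper_width: -0.0002
gripper_force: 1.5
```

```bash
python3 -c "
from h import *
st();look()"
```

```text
t 16.75 XY [ 0.616  -0.2201] z 0.0152 F [ 0.5 -3.1] 1.9
bar 2185 [[0.639, 0.0543], [0.6384, -0.2086], [0.5921, -0.208], [0.5928, 0.0542]]
rail 1507 [[0.6574, 0.1221], [0.663, -0.2046], [0.6363, -0.2048], [0.6308, 0.1214]]
stop 246 [[0.6409, 0.1114], [0.6371, 0.0858], [0.5921, 0.0919], [0.5958, 0.1175]]
```

Request:
step_arm:
  plan: [1,0,-0.012,0,0,1,0,-0.024,0,0,1,0,-0.036,0,0,1,0,-0.046,0,0,1,0,-0.052,0,0]

```text
clock: 17.58
eef_pos: [0.6376, -0.1, 0.0149]
orientation: [0.997, 0.075, -0.0, -0.0]
force: [0.2, -1.3, -1.6]
gripper_width: -0.0001
gripper_force: 0.8
```

```bash
python3 -c "
from h import *
st();look()"
```

```text
t 17.57 XY [ 0.6157 -0.1935] z 0.0149 F [ 0.  -1.3] -1.6
bar 2055 [[0.6383, 0.0808], [0.641, -0.1753], [0.5949, -0.1754], [0.5924, 0.08]]
rail 1307 [[0.658, 0.122], [0.6601, -0.1719], [0.6364, -0.1719], [0.6343, 0.1216]]
stop 215 [[0.6384, 0.1095], [0.635, 0.0861], [0.5942, 0.0916], [0.5977, 0.115]]
```

Request:
step_arm:
  plan: [1,0,-0.003,0,0,1,0,-0.006,0,0,1,0,-0.009,0,0,1,0,-0.012,0,0,1,0,-0.015,0,0]

```text
clock: 18.4
eef_pos: [0.637, -0.0937, 0.0153]
orientation: [0.997, 0.074, 0.0, 0.0]
force: [-0.5, -2.1, 0.8]
gripper_width: 0.0002
gripper_force: 1.4
```

```bash
python3 -c "
from h import *
st()"
```

```text
t 18.4 XY [ 0.616  -0.1872] z 0.0153 F [-0.8 -2. ] 0.8
```

Request:
step_arm:
  plan: [1,0,-0.003,0,0,1,0,-0.006,0,0,1,0,-0.008,0,0,1,0,-0.01,0,0]

```text
clock: 18.9
eef_pos: [0.6363, -0.0886, 0.0153]
orientation: [0.997, 0.074, 0.0, 0.0]
force: [1.1, -2.0, 2.7]
gripper_width: 0.0003
gripper_force: 1.7
```

```bash
python3 -c "
from h import *
st()"
```

```text
t 18.9 XY [ 0.6161 -0.182 ] z 0.0153 F [ 0.8 -2.1] 2.7
```

Request:
step_arm:
  plan: [1,0,-0.002,0,0,1,0,-0.004,0,0,1,0,-0.006,0,0,1,0,-0.008,0,0,1,0,-0.01,0,0]

```text
clock: 19.52
eef_pos: [0.6361, -0.0878, 0.0154]
orientation: [0.997, 0.073, 0.001, 0.003]
force: [1.1, -9.5, 1.4]
gripper_width: 0.0002
gripper_force: 4.5
```

```bash
python3 -c "
from h import *
st()"
```

```text
t 19.52 XY [ 0.616  -0.1813] z 0.0154 F [-0.3 -9.5] 1.4
```

Stop met. Now I'll load it to about 18 N.

Request:
step_arm:
  plan: [1,0,-0.002,0,0,1,0,-0.004,0,0,1,0,-0.006,0,0,1,0,-0.008,0,0,1,0,-0.008,0,0]

```text
clock: 20.15
eef_pos: [0.6361, -0.0878, 0.0154]
orientation: [0.997, 0.072, 0.001, 0.005]
force: [2.0, -12.0, 1.0]
gripper_width: -0.0003
gripper_force: 6.2
```

```bash
python3 -c "
from h import *
st()"
```

```text
t 20.15 XY [ 0.616  -0.1812] z 0.0154 F [  0.2 -12.1] 1.0
```

Request:
step_arm:
  plan: [1,0,-0.002,0,0,1,0,-0.004,0,0,1,0,-0.006,0,0,1,0,-0.008,0,0,1,0,-0.01,0,0]

```text
clock: 20.78
eef_pos: [0.6358, -0.0878, 0.0155]
orientation: [0.997, 0.07, 0.002, 0.008]
force: [3.0, -17.1, -0.2]
gripper_width: -0.0001
gripper_force: 9.1
```

```bash
python3 -c "
from h import *
st()"
```

```text
t 20.77 XY [ 0.6157 -0.1812] z 0.0155 F [  0.4 -17.4] -0.2
```

Request:
step_arm:
  plan: [1,0,-0.002,0,0,1,0,-0.003,0,0,1,0,-0.003,0,0,1,0,-0.003,0,0,1,0,-0.003,0,0]

```text
clock: 21.4
eef_pos: [0.6357, -0.0878, 0.0155]
orientation: [0.998, 0.07, 0.002, 0.009]
force: [4.7, -18.3, 0.8]
gripper_width: 0.0004
gripper_force: 9.5
```

Request:
step_arm:
  plan: [1,0,0,0,0,1,0,0,0,0,1,0,0,0,0]

```text
clock: 21.78
eef_pos: [0.6357, -0.0878, 0.0155]
orientation: [0.998, 0.07, 0.002, 0.009]
force: [4.6, -19.0, 0.0]
gripper_width: 0.0003
gripper_force: 9.5
```

```bash
python3 -c "
from h import *
st();look()"
```

```text
t 21.77 XY [ 0.6156 -0.1812] z 0.0155 F [  1.7 -19.5] 0.0
bar 1956 [[0.6356, 0.0923], [0.6378, -0.1621], [0.5944, -0.1622], [0.5923, 0.0916]]
rail 1173 [[0.6578, 0.1212], [0.6572, -0.1588], [0.6359, -0.1586], [0.6366, 0.1211]]
stop 195 [[0.6384, 0.1095], [0.6353, 0.0882], [0.5946, 0.0938], [0.5977, 0.115]]
```

Request:
step_arm:
  plan: [1,0,0.02,0,0,1,0,0.08,0,0,1,0,0.16,0,0,1,0,0.22,-0.1,0,1,-0.1,0.3,-0.2,0]

```text
clock: 22.6
eef_pos: [0.6189, -0.2141, 0.1041]
orientation: [0.997, 0.077, 0.002, -0.003]
force: [0.5, -0.3, -0.0]
gripper_width: 0.0001
gripper_force: 0.0
```

Request:
step_arm:
  plan: [1,-0.2,0,0,0,1,-0.2,0,0,0]

```text
clock: 22.85
eef_pos: [0.5146, -0.2314, 0.103]
orientation: [0.997, 0.074, -0.001, -0.002]
force: [-0.3, -0.1, 0.2]
gripper_width: 0.0001
gripper_force: 0.0
```

```bash
python3 -c "
from h import *
st();look()
snap('top','m.png')
im=cv2.imread('pics/m.png')[165:265,205:435]; cv2.imwrite('pics/n.png',cv2.resize(im,None,fx=3.4,fy=3.4,interpolation=2))"
```

```text
t 22.85 XY [ 0.4746 -0.3052] z 0.103 F [-0.4 -0.1] 0.2
bar 2213 [[0.6373, 0.0919], [0.6361, -0.1662], [0.5935, -0.1657], [0.5948, 0.0918]]
rail 1863 [[0.6572, 0.1216], [0.6585, -0.2779], [0.6329, -0.2777], [0.6317, 0.1213]]
stop 164 [[0.6384, 0.1095], [0.6356, 0.0903], [0.5949, 0.0959], [0.5977, 0.115]]
```

View pics/n.png

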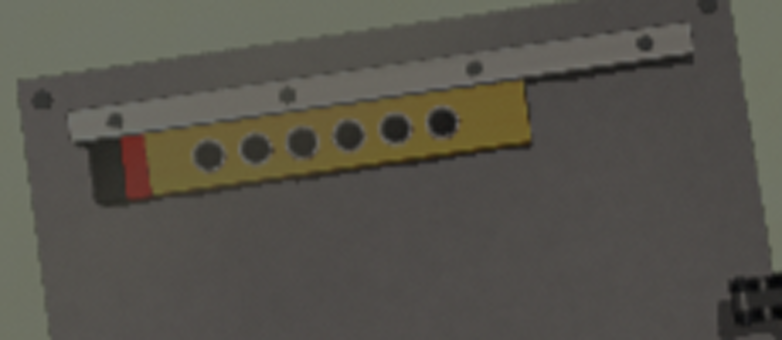

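The red end bears on the stop at (122,170), and the bar lies along the rail. Next I'll check flushness at sub-pixel level, comparing this picture with the one from before the slide.

```bash
python3 - <<'E'
from h import *
c=snap('top')
for f in ('top0.png','g.png','m.png'):
    im=cv2.imread('pics/'+f).astype(float)
    sat=im[:,:,2]-im[:,:,0]          # brass/red: R-B
    g=im.sum(2)
    up=[];lo=[]
    for u in range(225,415):
        col=sat[185:262,u]; k=np.where(col>45)[0]
        if len(k)<10: continue
        a,b=k[0],k[-1]; t=45
        up.append((u,185+a-(col[a]-t)/(col[a]-col[a-1]))); lo.append((u,185+b+(col[b]-t)/(col[b]-col[b+1])))
    out=[]
    for e in (up,lo):
        p=pix2w(c,np.array(e)[4:-4],.035)[:,:2]@R.T; s=cv2.fitLine(p.astype(np.float32),cv2.DIST_HUBER,0,.001,.001).ravel()
        out.append((round(float(s[0]/s[1]),4),np.round(s[2:],4)))
    # rail far edge: strongest darkening going up
    ed=[]
    for u in range(232,405):
        col=g[165:215,u]; d=np.diff(col[:28 if u>320 else 40]); i=int(d.argmax())
        if 1<=i<len(d)-1:
            q=d[i-1]-2*d[i]+d[i+1]; ed.append((u,165+i+.5+(0.5*(d[i-1]-d[i+1])/q if q else 0)))
    p=pix2w(c,ed,.04)[:,:2]@R.T; s=cv2.fitLine(p.astype(np.float32),cv2.DIST_HUBER,0,.001,.001).ravel()
    print(f,len(up),out,'rail',round(float(s[0]/s[1]),4),np.round(s[2:],4))
E
```

```text
top0.png 81 [(-0.0843, array([ 0.5804, -0.1249], dtype=float32)), (-0.0833, array([ 0.542 , -0.1301], dtype=float32))] rail 0.0415 [ 0.6471 -0.1283]
g.png 84 [(-0.0013, array([ 0.6356, -0.1323], dtype=float32)), (0.0047, array([ 0.5968, -0.1009], dtype=float32))] rail 0.0012 [ 0.6561 -0.0685]
m.png 72 [(-0.0011, array([ 0.6352, -0.0457], dtype=float32)), (0.0088, array([ 0.597 , -0.0331], dtype=float32))] rail 0.0339 [ 0.6539 -0.0675]
```

```bash
python3 -c "
from h import *
st();print(env.finish_job())"
```

```text
t 23.15 XY [ 0.4793 -0.3052] z 0.1035 F [0.2 0.5] -0.3
the job is handed in; nothing more can be done
None
```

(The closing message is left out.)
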